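# Empty the saw's off-cut tray into the matching scrap bin

### The arm

A 7-joint arm with a two-finger parallel gripper is mounted at the origin on the work surface. World frame = base frame: x ahead of the robot, y to its left, z up, the work surface at z = 0. Lengths are in m, angles in rad, forces in N, time in s.
With the tool pointing down it reaches from about 0.425 to 0.925 m from the base axis. Payload 6.8 kg.
Tool frame: the origin (TCP) lies midway between the tips of the shut fingers; the grasp point (between the pads) lies 19 mm behind it (r.grip_depth is the distance from the TCP to the grasp point, in m); z points along the fingers, y is the line along which they close (so a half turn about z gives the same grasp; the last joint's range is limited). The gripper opens to 85 mm and grips with 20 to 120 N. Pads are 22 mm wide; open, the fingers measure 114 mm over their backs; the gripper's body (76 mm by 85 mm) begins 54 mm behind the grasp point. The pads swing forward as they close: fully open they stand 13 mm farther back than shut.
Start: joints at [1.207, 0.477, 0.022, 1.555, -0.011, 1.109, -0.083], TCP at [0.171, -0.653, 0.231] pointing down, gripper open.
Joint ranges: [-2.96, 2.96], [-0.34, 2.1], [-1.41, 1.46], [0.24, 2.44], [-1.37, 4.51], [0.17, 1.92], [-2.96, 2.96]. Speed limits (rad/s): [2.39, 2.39, 3.14, 3.14, 3.14, 3.14, 3.14].

### API

Orientations are given as a rotation vector (axis times angle).
In Python, from bench import telemetry, grab_frame, calibration, order, silhouettes, r gives the robot as it stands.
- The arm moves only by the tool apply_moves, never from a script. Its argument "moves" is a list of rows, each a list of 7 numbers: the turn, a rotation vector about the tool's x, y, z scaled (see below), then the shift along the tool's x, y, z scaled (see below), then the opening, from -1 (shut) to 1 (fully open). A call has exactly 8 rows; each row shifts and turns the commanded pose from where the row before left it, along the tool's axes as they then stand; what a row does not reach is not made up. The controller multiplies each number of a shift by 1000 mm and each number of a turn by 6 degrees. A row lasts 1/12 s, in which the tool goes at most 41.7 mm and 7.16 degrees, less where a joint would pass 70% of its speed; a pose out of reach is approached as far as the arm can. A call with a number of a shift or a turn outside -1 to 1 is refused whole. A call with a gripper value outside its range is refused whole. The fingers move at their own pace and stop on an object; "grip_force" is the grip in N (left out, the last holds). Time passes only in rows, so rows that do not move let the fingers close, or fill a call up. It gives the time, the measured TCP pose, the force, the opening and the grip force at its end, in the units of the state.
- telemetry.get_obs(): the state, without advancing time (a new reading comes with each control period).
- grab_frame(name): name is "scene" or "top" or "wrist"; returns the picture (384x512x3 uint8, blue, green, red); there is no depth.
- calibration(name): a dict with "fx", "fy", "cx", "cy" (pixels), "world_from_camera" (4x4, takes a point from camera to world coordinates); the wrist camera has in their place "mount" (4x4, takes a point from camera to tool coordinates, whose origin is the TCP and whose axes are the flange's). Camera axes: x right, y down, z forward; pixel columns grow to the right and rows downward; lengths in m; the calibration is good to about 2 mm. A picture is of the moment at which its call begins: read the wrist's pose just before it. calibration takes no time and is no camera call.
- order.hand_in(): hands the job in; it is judged then, once.
Trained networks look in the newest picture that a camera, given by its name, has taken for a name from the list of things; names that differ only in an ending like _2 or _b are one class to them, and where a whole thing is asked for, a point or a joint stands for the part that bears it (a point fixed in the world has none). Each returns a list of dicts, best first, with "p" (0 to 1); they miss things now and then, are a little off and sometimes report something else, mostly with a low value. They report only what shows in the picture. A call takes as long as a camera call. They do not tell look-alikes from the thing itself.
- silhouettes(thing, camera): "mask" (384x512 bool, what is visible of it) and "extent" ([centre column, centre row, width, height] in pixels, round what is visible of it).
The state is a dict: "clock": time; "joints": joint angles; "qvel": joint speeds; "tau": joint torques, N m; "tcp_pos": TCP position; "orientation": TCP orientation; "contact_force": force on the tool from outside, world axes, zero at the start; "moment": the same for the moment, N m; "grip_width": finger opening in m; "gripper_force": force on a finger pad.
Only numpy, scipy, OpenCV 4.12 (cv2) and the standard library are available. Lean on these libraries where they do the work, as an engineer would, in place of code of your own. Each camera call takes 0.05 s, during which the arm holds its last target. There are 200 camera calls.

### The job

Clear up the aluminium off-cuts: lay the stray one from the bench into the yellow tray with the other three, lift the tray by its handle, and tip it low over the blue bin that already holds an aluminium piece (not the bin with the timber) so that all four slide into it. Then set the empty tray down flat in the middle of its pink mat and let go. Leave the timber and everything else on the bench alone.

Things in the scene. Friction and masses are not known exactly. Their poses are not given: they have to be found in the camera images.
- tray: Yellow sheet-metal tray, 170 mm (x) by 144 mm (y), 0.35 kg. Origin: centre of its underside; z up. Floor 4 mm thick; walls 4 mm thick and 30 mm tall on both y sides and the +x end; the -x end is open. It starts on the mat, -x end roughly towards the robot, holding three off-cuts side by side around x = 25 mm; the floor at x below -10 mm is free. Black handle bar across it, see tray_handle
- tray_handle (a point): Centre of the tray's black handle bar, at (30, 0, 80) mm in the tray's frame. The bar spans the tray's width along y, 12 mm thick (x), 22 mm tall (z 69 to 91 mm), flat-sided, on a thin post at each end, 65 mm clear below it. Grip it from above, fingers closing along the tray's x
- tray_lip (a point): Middle of the tray's open edge (no raised lip), on the floor's upper face, at (-85, 0, 4) mm in the tray's frame. Pieces slide out over it: the floor is smooth, they start to slide at about 14 to 20 degrees of tilt; about 32 degrees clears the tray
- mat: Pink mat fixed on the bench, 220 mm (x) by 190 mm (y), 3 mm thick, the tray's home. Origin: centre of its underside, on the bench
- bin_left: The left (+y) of two identical blue open-topped scrap bins fixed on the bench: 170 mm (x) by 190 mm (y), 70 mm tall, walls and floor 4 mm. Origin: centre of its underside. Its x axis points roughly away from the robot base
- bin_right: The right one of the two blue bins, the same as bin_left in every way
- sample_alu: Aluminium bar piece, 60 x 35 x 26 mm, silvery, lying in one of the two bins (either one): it marks the bin for aluminium. Origin: centre of its underside. It may be pushed about in its bin by the pieces that come in
- sample_wood: Pale timber piece, 60 x 35 x 26 mm, lying in the other bin, the one for timber. Origin: centre of its underside
- cut_stray: The stray aluminium off-cut: square bar, 50 mm (x) by 26 mm (y) by 26 mm tall, 90 g, lying on the bench beyond the bins. Origin: centre of its underside
- cut_square: Aluminium off-cut in the tray: block 35 x 28 x 28 mm. Origin: centre of its underside
- cut_angle: Aluminium off-cut in the tray: L-profile 40 mm long (x), 30 mm wide, 30 mm tall, 5 mm thick. Origin: centre of the underside of its flat leg; upright leg on the -y side
- cut_flat: Aluminium off-cut in the tray: flat bar 45 x 28 x 14 mm. Origin: centre of its underside
- wood_block: Bystander: pale timber block 55 x 35 x 26 mm lying on the bench beyond the bins, 0.1 to 0.2 m to one side of the stray aluminium piece (either side). Origin: centre of its underside
- battery: Bystander: black and yellow tool battery, 75 x 110 x 72 mm. Origin: centre of its underside
- marker: Bystander: red marker with a black cap, 125 x 15 x 13 mm, lying near the robot. Origin: on the bench, near its middle
- spray: Bystander: white bottle with a red cap, 60 mm across, 150 mm tall. Origin: centre of its underside
- tape: Bystander: yellow tape measure, 68 x 40 x 66 mm. Origin: centre of its underside
- wrench: Bystander: steel wrench lying on the bench. Origin: its underside, near the middle of its length
Not all that is in view belongs to the job. What is shaped like the sample_alu but green or purple is not meant.

How it is judged:
On the way, in this order (a step that is already met when the one before it is completed fails the run):
1. the stray off-cut lies in the tray, let go, with the tray on its mat (x of cut_stray in the frame of tray between -0.085 and 0.085 m and y of cut_stray in the frame of tray between -0.072 and 0.072 m and z of cut_stray in the frame of tray between -0.005 and 0.06 m and contact force between the fingers and cut_stray below 0.1 N and height (world z) of tray below 0.012 m), for 0.2 s.
2. the tray is lifted clear of the mat with all four aluminium off-cuts in it (height (world z) of tray above 0.05 m and x of cut_square in the frame of tray between -0.085 and 0.085 m and y of cut_square in the frame of tray between -0.072 and 0.072 m and z of cut_square in the frame of tray between -0.005 and 0.06 m and x of cut_angle in the frame of tray between -0.085 and 0.085 m and y of cut_angle in the frame of tray between -0.072 and 0.072 m and z of cut_angle in the frame of tray between -0.005 and 0.06 m and x of cut_flat in the frame of tray between -0.085 and 0.085 m and y of cut_flat in the frame of tray between -0.072 and 0.072 m and z of cut_flat in the frame of tray between -0.005 and 0.06 m and x of cut_stray in the frame of tray between -0.085 and 0.085 m and y of cut_stray in the frame of tray between -0.072 and 0.072 m and z of cut_stray in the frame of tray between -0.005 and 0.06 m), for 0.2 s.
3. the tray is tipped by more than 17 degrees with its open edge over the bin that holds the aluminium piece, less than 150 mm above its rim (angle between tray's own z axis and vertical above 0.3 rad and (((x of sample_alu in the frame of bin_left between -0.085 and 0.085 m and y of sample_alu in the frame of bin_left between -0.095 and 0.095 m and z of sample_alu in the frame of bin_left between -0.01 and 0.065 m) and x of tray_lip in the frame of bin_left between -0.1 and 0.1 m and y of tray_lip in the frame of bin_left between -0.1 and 0.1 m and z of tray_lip in the frame of bin_left below 0.22 m) or ((x of sample_alu in the frame of bin_right between -0.085 and 0.085 m and y of sample_alu in the frame of bin_right between -0.095 and 0.095 m and z of sample_alu in the frame of bin_right between -0.01 and 0.065 m) and x of tray_lip in the frame of bin_right between -0.1 and 0.1 m and y of tray_lip in the frame of bin_right between -0.1 and 0.1 m and z of tray_lip in the frame of bin_right below 0.22 m))), for 0.1 s.
At the end, for the whole second after the job is handed in: All four aluminium off-cuts lie at rest inside the bin that holds the aluminium piece, below its rim; the tray stands flat (within 3 degrees) and still on the pink mat, its centre within 40 mm of the mat's centre ((((x of sample_alu in the frame of bin_left between -0.085 and 0.085 m and y of sample_alu in the frame of bin_left between -0.095 and 0.095 m and z of sample_alu in the frame of bin_left between -0.01 and 0.065 m) and (x of cut_square in the frame of bin_left between -0.085 and 0.085 m and y of cut_square in the frame of bin_left between -0.095 and 0.095 m and z of cut_square in the frame of bin_left between -0.01 and 0.065 m) and (x of cut_angle in the frame of bin_left between -0.085 and 0.085 m and y of cut_angle in the frame of bin_left between -0.095 and 0.095 m and z of cut_angle in the frame of bin_left between -0.01 and 0.065 m) and (x of cut_flat in the frame of bin_left between -0.085 and 0.085 m and y of cut_flat in the frame of bin_left between -0.095 and 0.095 m and z of cut_flat in the frame of bin_left between -0.01 and 0.065 m) and (x of cut_stray in the frame of bin_left between -0.085 and 0.085 m and y of cut_stray in the frame of bin_left between -0.095 and 0.095 m and z of cut_stray in the frame of bin_left between -0.01 and 0.065 m)) or ((x of sample_alu in the frame of bin_right between -0.085 and 0.085 m and y of sample_alu in the frame of bin_right between -0.095 and 0.095 m and z of sample_alu in the frame of bin_right between -0.01 and 0.065 m) and (x of cut_square in the frame of bin_right between -0.085 and 0.085 m and y of cut_square in the frame of bin_right between -0.095 and 0.095 m and z of cut_square in the frame of bin_right between -0.01 and 0.065 m) and (x of cut_angle in the frame of bin_right between -0.085 and 0.085 m and y of cut_angle in the frame of bin_right between -0.095 and 0.095 m and z of cut_angle in the frame of bin_right between -0.01 and 0.065 m) and (x of cut_flat in the frame of bin_right between -0.085 and 0.085 m and y of cut_flat in the frame of bin_right between -0.095 and 0.095 m and z of cut_flat in the frame of bin_right between -0.01 and 0.065 m) and (x of cut_stray in the frame of bin_right between -0.085 and 0.085 m and y of cut_stray in the frame of bin_right between -0.095 and 0.095 m and z of cut_stray in the frame of bin_right between -0.01 and 0.065 m))) and horizontal distance between tray and mat below 0.04 m and height (world z) of tray below 0.01 m and angle between tray's own z axis and vertical below 0.06 rad and linear speed of tray below 0.02 m/s and linear speed of each of cut_square, cut_angle, cut_flat, cut_stray below 0.05 m/s); the robot touches nothing.
It fails at once if the timber piece in its bin is shifted by more than 30 mm (distance of sample_wood from where it was at the start of the episode above 0.03 m).
It fails at once if the aluminium piece is taken out of its bin (height (world z) of sample_alu above 0.11 m).
It fails at once if something else on the bench (timber block, battery, marker, spray bottle, tape measure, wrench) is shifted by more than 30 mm (distance of any of wood_block, battery, marker, spray, tape, wrench from where it was at the start of the episode above 0.03 m).
It also fails if it takes over 67 s, if anything falls off the work surface, if the arm or the gripper's body presses on something with over 40 N, if the wrist force passes 120 N, or if a joint passes its speed limit or range.

## Working session

There is one attempt and no reset: what is moved stays moved. The work goes in short steps, Python scripts to look and compute and a tool call to move; the robot and the scene stay as the last step left them, time stands still between calls to the robot, and variables do not carry over. Pictures are saved under pics/ and viewed, at most 10 in all, crops included, and the job is handed in when it is done.

Besides the shell and the picture viewer there is one more tool, called after ">>>" as name(argument=value, ...), one argument or row to a line, values as JSON. apply_moves: Moves the arm, as the interface text tells. Its arguments: {"type":"object","properties":{"moves":{"type":"array"},"grip_force":{"type":"number"}},"required":["moves"]}

```bash
ls; mkdir -p pics; python3 - <<'E'
from bench import *
import cv2,numpy as np
o=telemetry.get_obs();print({k:np.round(v,3).tolist() for k,v in o.items()})
a=grab_frame("scene");b=grab_frame("top")
cv2.imwrite("pics/s1.png",a);cv2.imwrite("pics/t1.png",b)
for n in("scene","top"):print(calibration(n))
print(calibration("wrist"))
for t in "tray tray_handle mat bin_left bin_right sample_alu sample_wood cut_stray cut_square cut_angle cut_flat wood_block".split():
  for d in silhouettes(t,"top")[:4]: print(t,round(d["p"],2),np.round(d["extent"],1).tolist(),d["mask"].sum())
E
```

```text
pics
{'clock': 0.0, 'joints': [1.207, 0.478, 0.022, 1.557, -0.012, 1.109, -0.083], 'qvel': [0.0, -0.001, -0.0, 0.002, -0.001, -0.0, 0.001], 'tau': [-0.001, -59.646, 1.608, -28.12, 0.012, 0.01, 0.0], 'tcp_pos': [0.171, -0.652, 0.23], 'orientation': [-3.114, -0.401, 0.001], 'contact_force': [0.838, -0.379, -0.982], 'moment': [0.047, 0.008, -0.007], 'gripper_force': 0.0, 'grip_width': 0.086}
{'fx': 351.71450848440344, 'fy': 351.71450848440344, 'cx': 253.61385736216948, 'cy': 188.68206319913475, 'world_from_camera': array([[ 0.84090037,  0.41590939, -0.34627439,  0.82200724],
       [ 0.54095338, -0.66487415,  0.51508428, -0.41351997],
       [-0.0160005 , -0.62045286, -0.7840805 ,  0.68780323],
       [ 0.        ,  0.        ,  0.        ,  1.        ]])}
{'fx': 388.5397525951453, 'fy': 388.5397525951453, 'cx': 258.8179985382617, 'cy': 192.7823112541924, 'world_from_camera': array([[-7.98998165e-04, -9.88099965e-01,  1.53810991e-01,
         3.79267922e-01],
       [-9.99521632e-01, -3.96628533e-03, -3.06720755e-02,
         1.13260756e-02],
       [ 3.09171350e-02, -1.53761920e-01, -9
[... 666 characters left out ...]
, 11.0] 164
mat 0.6 [361.8, 219.8, 71.7, 77.3] 1612
mat 0.51 [312.1, 120.5, 42.5, 34.4] 1012
bin_left 0.6 [139.8, 235.8, 90.3, 86.9] 4307
bin_right 0.72 [207.4, 117.4, 21.5, 33.8] 451
bin_right 0.63 [250.1, 221.4, 69.4, 63.9] 3884
bin_right 0.56 [365.3, 222.4, 58.4, 64.4] 2868
sample_alu 0.72 [144.1, 225.1, 21.0, 17.3] 284
sample_alu 0.63 [258.2, 222.8, 18.8, 21.3] 242
sample_alu 0.62 [198.4, 158.9, 14.6, 10.9] 150
sample_alu 0.55 [298.6, 164.8, 23.9, 19.0] 257
sample_wood 0.87 [145.1, 226.2, 20.7, 15.7] 308
cut_stray 0.45 [197.3, 158.2, 19.3, 11.9] 164
cut_square 0.72 [246.5, 157.3, 19.6, 22.5] 254
cut_angle 0.33 [139.7, 233.3, 89.6, 84.7] 4264
wood_block 0.77 [246.5, 158.2, 15.4, 20.7] 277
```

```bash
python3 - <<'E'
import cv2
b=cv2.imread("pics/t1.png");cv2.imwrite("pics/t1b.png",cv2.resize(b[80:300,80:440],None,fx=2.2,fy=2.2,interpolation=cv2.INTER_CUBIC))
E
```

```text
(no output)
```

View pics/t1b.png

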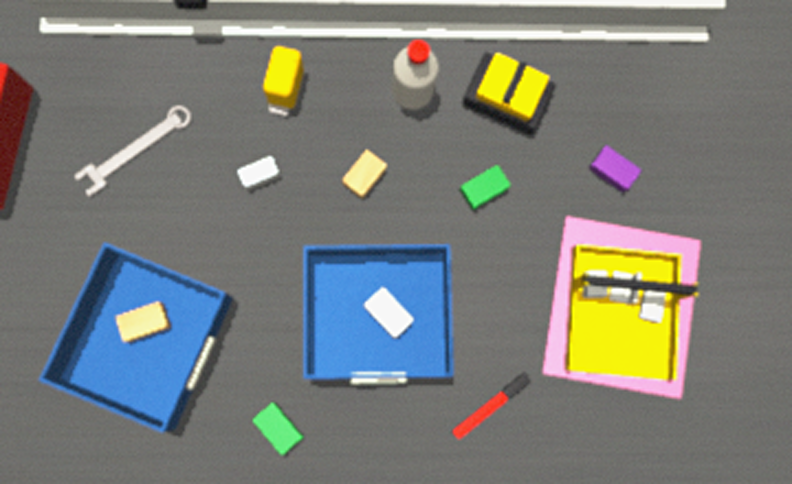

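View pics/s1.png

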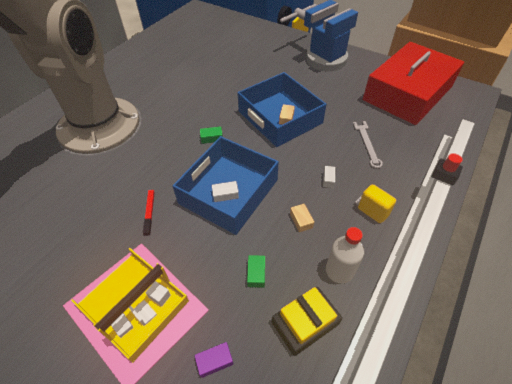

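Four alu-like blocks are in play (full top-image pixels): white at (198,158) is the stray. The one in bin_right at (257,222) is sample_alu, so bin_right is the alu bin. Green at (300,165) and purple at (360,157) are the wrong colour, and the timber is at (246,158) and (145,226). The tray's open end faces the robot.

```bash
cat > h.py <<'E'
from bench import *
import cv2,numpy as np
from scipy.spatial.transform import Rotation as R
def toolT(o=None):
    o=o or telemetry.get_obs();T=np.eye(4);T[:3,:3]=R.from_rotvec(o["orientation"]).as_matrix();T[:3,3]=o["tcp_pos"];return T
def ray(cam,px,z,T=None):
    c=calibration(cam);W=c["world_from_camera"] if cam!="wrist" else T@c["mount"]
    px=np.atleast_2d(px).astype(float)
    d=np.c_[(px[:,0]-c["cx"])/c["fx"],(px[:,1]-c["cy"])/c["fy"],np.ones(len(px))]@W[:3,:3].T
    return W[:3,3]+d*((z-W[2,3])/d[:,2])[:,None]
def rect(cam,mask,z,T=None):
    "outline of largest blob put on plane z: centre, sides, angle of long side (deg), corners"
    cs,_=cv2.findContours(mask.astype(np.uint8),cv2.RETR_EXTERNAL,cv2.CHAIN_APPROX_NONE)
    c=max(cs,key=cv2.contourArea)[:,0]
    p=ray(cam,c,z,T)[:,:2]; r=cv2.minAreaRect((p*1000).astype(np.float32))
    return np.round(r[0],1),np.round(r[1],1),round(r[2],1),np.round(cv2.boxPoints(r)).tolist()
def hsv(im,lo,hi): return cv2.inRange(cv2.cvtColor(im,cv2.COLOR_BGR2HSV),lo,hi)>0
def steps(Tgt,o=None):
    "tool-frame shift (mm) and turn (deg) to target"
    T=toolT(o);D=np.linalg.inv(T)@Tgt
    return np.round(D[:3,3]*1000,1),np.round(R.from_matrix(D[:3,:3]).as_rotvec(degrees=True),2)
def down(x,y,z,yaw):
    "tool down, tool x axis at heading yaw(deg)"
    T=np.eye(4);c,s=np.cos(np.radians(yaw)),np.sin(np.radians(yaw))
    T[:3,:3]=np.array([[c,s,0],[s,-c,0],[0,0,-1]]);T[:3,3]=x,y,z;return T
E
python3 - <<'E'
from h import *
b=cv2.imread("pics/t1.png")
pk=hsv(b,(140,40,120),(175,255,255));
cs,_=cv2.findContours(pk.astype(np.uint8),0,1);h=cv2.convexHull(max(cs,key=cv2.contourArea));m=np.zeros(pk.shape,np.uint8);cv2.fillPoly(m,[h],1)
print("mat",rect("top",m,.003))
ye=hsv(b,(22,150,120),(34,255,255));ye[:190]=0
m=cv2.morphologyEx(ye.astype(np.uint8),cv2.MORPH_CLOSE,np.ones((9,9)));print("tray",rect("top",m,.037))
cs,_=cv2.findContours(m,0,1);hh=cv2.convexHull(max(cs,key=cv2.contourArea))[:,0];q=cv2.approxPolyDP(hh,4,True)[:,0];print(q.tolist(),ray("top",q,.037).round(3)[:,:2].tolist(),ray("top",q,.007).round(3)[:,:2].tolist())
bk=(b.max(2)<45);bk[:195]=0;bk[225:]=0;bk[:,:335]=0;print("bar",rect("top",bk,.094))
bl=hsv(b,(100,150,50),(120,255,255));
for s in (slice(0,195),slice(205,300)):
  m=np.zeros(bl.shape,np.uint8);m[:,s]=bl[:,s];m=cv2.morphologyEx(m,cv2.MORPH_CLOSE,np.ones((7,7)));print("bin",rect("top",m,.07))
w=hsv(b,(0,0,190),(179,60,255))
m=np.zeros(w.shape,bool);m[145:170,185:212]=w[145:170,185:212];print("stray",rect("top",m,.026))
print(ray("top",[[198.4,158.9],[246.5,158],[258,222]],.02).round(3))
E
```

```text
mat (array([ 482.4, -339.1]), array([198.5, 228. ]), 79.8, [[353.0, -417.0], [577.0, -457.0], [612.0, -262.0], [388.0, -221.0]])
tray (array([ 470.6, -342.4]), array([167.9, 167.8]), 84.5, [[379.0, -418.0], [546.0, -434.0], [562.0, -267.0], [395.0, -251.0]])
[[342, 192], [388, 196], [396, 214], [386, 251], [338, 247]] [[0.559, -0.271], [0.547, -0.408], [0.493, -0.429], [0.385, -0.393], [0.397, -0.253]] [[0.563, -0.278], [0.552, -0.419], [0.497, -0.441], [0.386, -0.404], [0.398, -0.26]]
bar (array([ 540.9, -615.3]), array([  2.9, 112.8]), 0.2, [[539.0, -559.0], [540.0, -672.0], [543.0, -672.0], [542.0, -559.0]])
bin (array([435.4, 303.5]), array([178.7, 187.5]), 67.6, [[315.0, 257.0], [488.0, 185.0], [556.0, 350.0], [383.0, 422.0]])
bin (array([469.7,  -1.8]), array([167.2, 188.3]), 0.9, [[385.0, 91.0], [388.0, -97.0], [555.0, -95.0], [552.0, 94.0]])
stray (array([663.5, 161.7]), array([27.5, 52.1]), 24.3, [[640.0, 180.0], [662.0, 132.0], [687.0, 144.0], [665.0, 191.0]])
[[ 0.661  0.158  0.02 ]
 [ 0.664  0.013  0.02 ]
 [ 0.471 -0.022  0.02 ]]
```

>>> apply_moves(
  moves=[
    [0,0,0,0.035,-0.0197,0,1],
    [0,0,0,0.035,-0.0197,0,1],
    [0,0,0,0.035,-0.0197,0,1],
    [0,0,0,0.035,-0.0197,0,1],
    [0,0,0,0.035,-0.0197,0,1],
    [0,0,0,0.035,-0.0197,0,1],
    [0,0,0,0.035,-0.0197,0,1],
    [0,0,0,0.035,-0.0197,0,1],
  ],
)

```text
clock: 1.37
tcp_pos: [0.403, -0.4283, 0.2316]
orientation: [3.115, 0.4, 0.001]
contact_force: [1.4, -0.2, -0.0]
grip_width: 0.0853
gripper_force: 0.0
```

>>> apply_moves(
  moves=[
    [0,0,0,0.035,-0.0197,0,1],
    [0,0,0,0.035,-0.0197,0,1],
    [0,0,0,0.035,-0.0197,0,1],
    [0,0,-1,0,0,0,1],
    [0,0,-1,0,0,0,1],
    [0,0,-1,0,0,0,1],
    [0,0,-1,0,0,0,1],
    [0,0,-1,0,0,0,1],
  ],
)

```text
clock: 2.03
tcp_pos: [0.4885, -0.3459, 0.2314]
orientation: [2.903, 1.201, 0.0]
contact_force: [-0.6, -1.0, -0.9]
grip_width: 0.0855
gripper_force: 0.0
```

>>> apply_moves(
  moves=[
    [0,0,-1,0,0,0,1],
    [0,0,-1,0,0,0,1],
    [0,0,-1,0,0,0,1],
    [0,0,-1,0,0,0,1],
    [0,0,-1,0,0,0,1],
    [0,0,-1,0,0,0,1],
    [0,0,0,0,0,-0.02,1],
    [0,0,0,0,0,0,1],
  ],
)

```text
clock: 2.7
tcp_pos: [0.4897, -0.3468, 0.2542]
orientation: [2.392, 2.03, 0.002]
contact_force: [0.9, -1.0, 0.7]
grip_width: 0.0854
gripper_force: 0.0
```

```bash
python3 - <<'E'
from h import *
o=telemetry.get_obs();T=toolT(o);print(T.round(3),o["clock"]);np.save("Tw1.npy",T)
cv2.imwrite("pics/w1.png",grab_frame("wrist"))
E
```

```text
[[ 0.163  0.987  0.004  0.49 ]
 [ 0.987 -0.163 -0.002 -0.347]
 [-0.002  0.004 -1.     0.254]
 [ 0.     0.     0.     1.   ]] 2.7
```

View pics/w1.png

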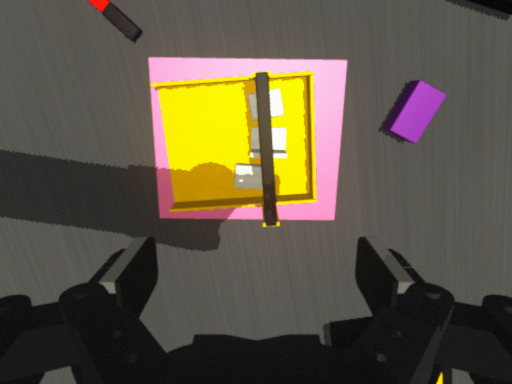

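Tray with its three off-cuts centred around (265,140), open edge at column ~160 facing the robot, bar from (262,75) to (270,222), purple decoy at (418,112). Now the tray and mat poses from this picture.

```bash
python3 - <<'E'
from h import *
b=cv2.imread("pics/w1.png");T=np.load("Tw1.npy")
pk=hsv(b,(140,40,60),(175,255,255))
cs,_=cv2.findContours(pk.astype(np.uint8),0,1);h=cv2.convexHull(max(cs,key=cv2.contourArea));m=np.zeros(pk.shape,np.uint8);cv2.fillPoly(m,[h],1)
print("mat",rect("wrist",m,.003,T))
bk=(b.max(2)<50);bk[:72]=0;bk[205:]=0;bk[:,:250]=0;bk[:,278:]=0
rows=np.arange(85,195);cl=[];cr=[]
for r_ in rows:
    c=np.where(bk[r_])[0];cl.append(c.min());cr.append(c.max())
fl=np.polyfit(rows,cl,1);fr=np.polyfit(rows,cr,1);print("bar cols",fl,fr)
# bar centre line on top plane; bar right/left edges
for f,z in((fl,.094),(fr,.094)):
    P=ray("wrist",[[np.polyval(f,v),v] for v in(90,140,190)],z,T)
    print(P.round(4).tolist())
q=np.array([[150,86],[160,88],[171,208],[312,73],[316,202]])
print("rim .037",ray("wrist",q,.037,T)[:,:2].round(4).tolist());print("floor",ray("wrist",q[:3],.007,T)[:,:2].round(4).tolist())
print("barends",ray("wrist",[[262,73],[270,224]],.094,T)[:,:2].round(4).tolist())
E
```

```text
mat (array([ 480.6, -337.9]), array([193.2, 223.6]), 79.8, [[353.0, -413.0], [574.0, -453.0], [608.0, -263.0], [388.0, -223.0]])Traceback (most recent call last):
  File "<stdin>", line 9, in <module>
    return umr_minimum(a, axis, None, out, keepdims, initial, where)
ValueError: zero-size array to reduction operation minimum which has no identity
```

```bash
python3 - <<'E'
import cv2
b=cv2.imread("pics/w1.png");cv2.imwrite("pics/w1c.png",cv2.resize(b[45:240,135:360],None,fx=3,fy=3,interpolation=cv2.INTER_CUBIC))
E
```

```text
(no output)
```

View pics/w1c.png

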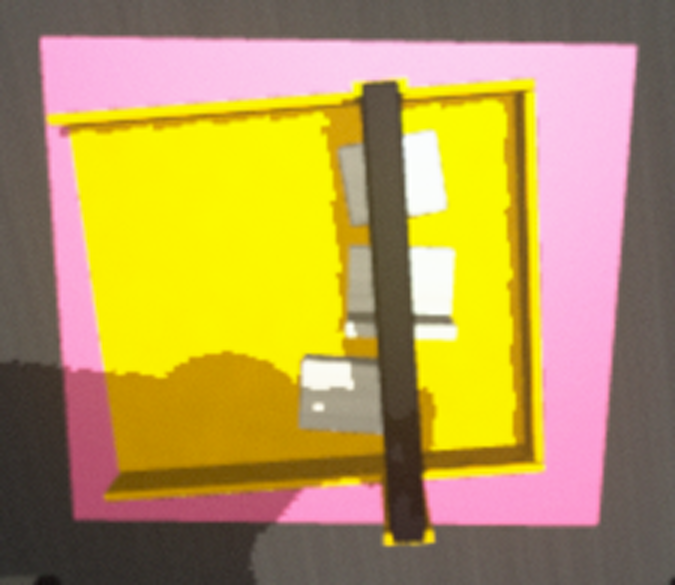

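The crop shows rim corners at full-image (152,85), (313,73), (317,201) and (170,211), with the bar's top running from (262,73) to (270.7,224). The cut pieces sit under the bar and the floor on the open side is free.

```bash
python3 - <<'E'
from h import *
T=np.load("Tw1.npy")
p=ray("wrist",[[151.7,85],[313.3,73],[316.7,201],[170,210.7]],.037,T)[:,:2]
p34=ray("wrist",[[151.7,85],[313.3,73],[316.7,201],[170,210.7]],.033,T)[:,:2]
for P in(p,p34):
  print(P.round(4).tolist(),[round(float(np.linalg.norm(P[i]-P[i-1])),4) for i in range(4)],P.mean(0).round(4))
fl=ray("wrist",[[135+70/3,45+130/3],[135+118/3,45+472/3]],.007,T)[:,:2];print("lip",fl.round(4).tolist(),fl.mean(0),np.linalg.norm(fl[0]-fl[1]))
bar=ray("wrist",[[262,73.5],[270.7,224]],.094,T)[:,:2];print("bar",bar.round(4).tolist(),bar.mean(0),np.linalg.norm(bar[0]-bar[1]),np.degrees(np.arctan2(*(bar[0]-bar[1])[::-1])))
m=p[[1,2]].mean(0)-p[[0,3]].mean(0);ax=np.degrees(np.arctan2(m[1],m[0]));print("tray x heading",ax)
c=np.cos(np.radians(ax));s=np.sin(np.radians(ax));ctr=p.mean(0);print("handle from rim",ctr+.03*np.array([c,s]), "stray spot",ctr-.045*np.array([c,s]))
o=telemetry.get_obs();print("to stray hover",steps(down(.6635,.1617,.20,114.6),o))
E
```

```text
[[0.3952, -0.2568], [0.5617, -0.2723], [0.5493, -0.4107], [0.3818, -0.3947]] [0.1386, 0.1672, 0.1389, 0.1683] [ 0.472  -0.3336]
[[0.3941, -0.2566], [0.5624, -0.2722], [0.5499, -0.4122], [0.3805, -0.396]] [0.1401, 0.1691, 0.1405, 0.1701] [ 0.4717 -0.3342]
lip [[0.393, -0.2597], [0.3798, -0.3945]] [ 0.38640213 -0.32709691] 0.13550724834212208
bar [[0.5081, -0.2666], [0.4944, -0.4061]] [ 0.5012174  -0.33635773] 0.1402191552990532 84.37948337404931
tray x heading -5.381952279439201
handle from rim [ 0.50188    -0.33645904] stray spot [ 0.42721064 -0.32942443]
to stray hover (array([530. ,  88.6,  52.6]), array([  0.16,   0.14, -33.99]))
```

>>> apply_moves(
  moves=[
    [0,0,0,0.0379,0.0063,0,1],
    [0,0,0,0.0379,0.0063,0,1],
    [0,0,0,0.0379,0.0063,0,1],
    [0,0,0,0.0379,0.0063,0,1],
    [0,0,0,0.0379,0.0063,0,1],
    [0,0,0,0.0379,0.0063,0,1],
    [0,0,0,0.0379,0.0063,0,1],
    [0,0,0,0.0379,0.0063,0,1],
  ],
)

```text
clock: 3.42
tcp_pos: [0.5875, -0.0533, 0.2509]
orientation: [2.396, 2.032, -0.0]
contact_force: [0.5, -0.4, 0.1]
grip_width: 0.0854
gripper_force: 0.0
```

>>> apply_moves(
  moves=[
    [0,0,0,0.0379,0.0063,0,1],
    [0,0,0,0.0379,0.0063,0,1],
    [0,0,0,0.0379,0.0063,0,1],
    [0,0,0,0.0379,0.0063,0,1],
    [0,0,0,0.0379,0.0063,0,1],
    [0,0,0,0.0379,0.0063,0,1],
    [0,0,-1,0,0,0,1],
    [0,0,-1,0,0,0,1],
  ],
)

```text
clock: 4.08
tcp_pos: [0.661, 0.1678, 0.2503]
orientation: [-2.157, -2.282, -0.001]
contact_force: [0.7, -0.2, 0.5]
grip_width: 0.0852
gripper_force: 0.0
```

>>> apply_moves(
  moves=[
    [0,0,-1,0,0,0,1],
    [0,0,-1,0,0,0,1],
    [0,0,-1,0,0,0,1],
    [0,0,-0.667,0,0,0,1],
    [0,0,0,0,0,0.03,1],
    [0,0,0,0,0,0.03,1],
    [0,0,0,0,0,0.01,1],
    [0,0,0,0,0,0,1],
  ],
)

```text
clock: 4.75
tcp_pos: [0.6596, 0.162, 0.1775]
orientation: [-1.694, -2.641, 0.008]
contact_force: [-0.1, -0.6, 0.0]
grip_width: 0.0851
gripper_force: 0.0
```

```bash
python3 - <<'E'
from h import *
o=telemetry.get_obs();T=toolT(o);print(T.round(3).tolist(),o["clock"])
b=grab_frame("wrist");cv2.imwrite("pics/w2.png",b)
for d in silhouettes("cut_stray","wrist")[:3]: print(round(d["p"],2),np.round(d["extent"],1),rect("wrist",d["mask"],.026,T)[:3])
w=hsv(b,(0,0,150),(179,60,255));print(rect("wrist",w,.026,T))
print(steps(down(.6635,.1617,.20,114.6),o))
E
```

```text
[[-0.417, 0.909, -0.006, 0.66], [0.909, 0.417, -0.002, 0.162], [0.001, -0.007, -1.0, 0.177], [0.0, 0.0, 0.0, 1.0]] 4.75
0.65 [263.6 168.3  25.6  52.5] (array([661. , 165.3]), array([25.2, 52. ]), 24.2)
(array([860.5, 202.4]), array([150.8,  25.8]), 89.9, [[847.0, 127.0], [873.0, 127.0], [874.0, 278.0], [848.0, 278.0]])
(array([ -1.9,   3.3, -22.5]), array([-0.38, -0.03,  0.04]))
```

View pics/w2.png

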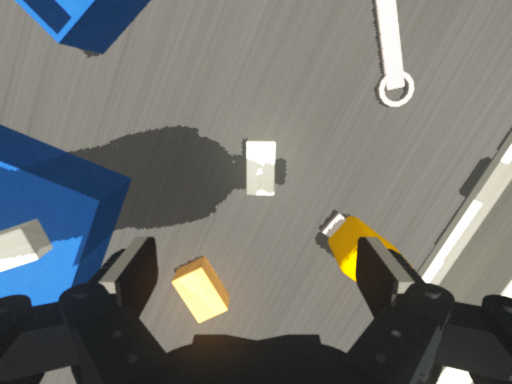

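White stray at (261,168), aligned with the fingers; timber block (200,290) and tape (360,245) are clear of the descent. Down and grip.

>>> apply_moves(
  moves=[
    [-0.06,0,0,0.0015,0.003,0.035,0.5],
    [0,0,0,0,0,0.035,0.5],
    [0,0,0,0,0,0.035,0.5],
    [0,0,0,0,0,0.03,0.5],
    [0,0,0,0,0,0.02,0.5],
    [0,0,0,0,0,0.0145,0.5],
    [0,0,0,0,0,0,0.5],
    [0,0,0,0,0,0,0.2],
  ],
  grip_force=50,
)

```text
clock: 5.52
tcp_pos: [0.6655, 0.1667, 0.013]
orientation: [1.694, 2.641, 0.01]
contact_force: [-0.5, 0.1, 0.5]
grip_width: 0.0534
gripper_force: 0.0
```

>>> apply_moves(
  moves=[
    [0,0,0,0,0,0,-1],
    [0,0,0,0,0,0,-1],
    [0,0,0,0,0,0,-1],
    [0,0,0,0,0,0,-1],
    [0,0,0,0,0,0,-1],
    [0,0,0,0,0,0,-1],
    [0,0,0,0,0,0,-1],
    [0,0,0,0,0,0,-1],
  ],
)

```text
clock: 6.18
tcp_pos: [0.6662, 0.1668, 0.0143]
orientation: [1.693, 2.639, 0.013]
contact_force: [-0.2, -0.5, 6.8]
grip_width: 0.0245
gripper_force: 50.0
```

>>> apply_moves(
  moves=[
    [0,0,0,0,0,-0.03,-1],
    [0,0,0,0,0,-0.04,-1],
    [0,0,0,0,0,-0.04,-1],
    [0,0,1,0,0,-0.04,-1],
    [0,0,1,0,0,-0.03,-1],
    [0,0,1,0,0,0,-1],
    [0,0,1,0,0,0,-1],
    [0,0,1,0,0,0,-1],
  ],
)

```text
clock: 6.85
tcp_pos: [0.6638, 0.1658, 0.1936]
orientation: [2.326, 2.107, 0.013]
contact_force: [-0.6, 0.4, -1.4]
grip_width: 0.0247
gripper_force: 49.6
```

```bash
python3 - <<'E'
from h import *
o=telemetry.get_obs();print(toolT(o).round(3).tolist(),o["clock"],o["grip_width"],o["gripper_force"],o["contact_force"])
print(steps(down(.4275,-.3295,.18,84.6),o))
E
```

```text
[[0.098, 0.995, 0.008, 0.664], [0.995, -0.098, 0.003, 0.166], [0.004, 0.008, -1.0, 0.194], [0.0, 0.0, 0.0, 1.0]] 6.85 0.024676444522356667 49.5524936914444 [-0.58542058  0.35434103 -1.35797487]
(array([-516.2, -186.5,   10.2]), array([ 0.44, -0.22, -0.24]))
```

>>> apply_moves(
  moves=[
    [0,0,0,-0.0369,-0.0133,0,-1],
    [0,0,0,-0.0369,-0.0133,0,-1],
    [0,0,0,-0.0369,-0.0133,0,-1],
    [0,0,0,-0.0369,-0.0133,0,-1],
    [0,0,0,-0.0369,-0.0133,0,-1],
    [0,0,0,-0.0369,-0.0133,0,-1],
    [0,0,0,-0.0369,-0.0133,0,-1],
    [0,0,0,-0.0369,-0.0133,0,-1],
  ],
)

```text
clock: 7.52
tcp_pos: [0.529, -0.1198, 0.1911]
orientation: [2.32, 2.114, 0.01]
contact_force: [0.8, -1.0, -1.2]
grip_width: 0.0246
gripper_force: 49.6
```

>>> apply_moves(
  moves=[
    [0,0,0,-0.0369,-0.0133,0,-1],
    [0,0,0,-0.0369,-0.0133,0,-1],
    [0,0,0,-0.0369,-0.0133,0,-1],
    [0,0,0,-0.0369,-0.0133,0,-1],
    [0,0,0,-0.0369,-0.0133,0,-1],
    [0,0,0,-0.0369,-0.0133,0,-1],
    [0,0,0,0,0,0,-1],
    [0,0,0,0,0,0,-1],
  ],
)

```text
clock: 8.18
tcp_pos: [0.4283, -0.3339, 0.1896]
orientation: [2.327, 2.107, 0.008]
contact_force: [-0.4, 0.9, -0.4]
grip_width: 0.0245
gripper_force: 49.6
```

```bash
python3 - <<'E'
from h import *
o=telemetry.get_obs();print(o["tcp_pos"].round(4) if hasattr(o["tcp_pos"],"round") else o["tcp_pos"],o["clock"],o["grip_width"])
print(steps(down(.4275,-.3295,.03,84.6),o))
E
```

```text
[ 0.4283 -0.3339  0.1896] 8.1833 0.024458145034155884
(array([  4. ,  -2.1, 159.6]), array([ 0.32, -0.11, -0.28]))
```

>>> apply_moves(
  moves=[
    [0,0,0,0.004,-0.002,0.03,-1],
    [0,0,0,0,0,0.035,-1],
    [0,0,0,0,0,0.035,-1],
    [0,0,0,0,0,0.03,-1],
    [0,0,0,0,0,0.02,-1],
    [0,0,0,0,0,0.01,-1],
    [0,0,0,0,0,0.004,-1],
    [0,0,0,0,0,0,-1],
  ],
)

```text
clock: 8.85
tcp_pos: [0.43, -0.3259, 0.0252]
orientation: [2.32, 2.116, 0.01]
contact_force: [-0.1, -0.1, -0.7]
grip_width: 0.0247
gripper_force: 49.6
```

>>> apply_moves(
  moves=[
    [0,0,0,0,0,0,-1],
    [0,0,0,0,0,0,-0.1],
    [0,0,0,0,0,0,-0.1],
    [0,0,0,0,0,0,-0.1],
    [0,0,0,0,0,0,-0.1],
    [0,0,0,0,0,0,-0.1],
    [0,0,0,0,0,0,-0.1],
    [0,0,0,0,0,0,-0.1],
  ],
)

```text
clock: 9.52
tcp_pos: [0.4293, -0.3267, 0.0252]
orientation: [2.321, 2.114, 0.009]
contact_force: [0.2, 0.6, -0.2]
grip_width: 0.0383
gripper_force: 0.0
```

>>> apply_moves(
  moves=[
    [0,0,0,0,0,-0.02,-0.1],
    [0,0,0,0,0,-0.03,-0.1],
    [0,0,0,0,0,-0.035,-0.1],
    [0,0,0,0,0,-0.035,0.3],
    [0,0,0,0,0,-0.035,1],
    [0,0,0,0,0.02,-0.03,1],
    [0,0,0,0,0.025,0,1],
    [0,0,0,0,0.025,0,1],
  ],
)

```text
clock: 10.18
tcp_pos: [0.4995, -0.3349, 0.2135]
orientation: [2.319, 2.109, 0.01]
contact_force: [0.3, -0.3, -0.1]
grip_width: 0.0854
gripper_force: 0.0
```

```bash
python3 - <<'E'
from h import *
o=telemetry.get_obs();T=toolT(o);np.save("Tw3.npy",T);print(T.round(3).tolist(),o["clock"])
b=grab_frame("wrist");cv2.imwrite("pics/w3.png",b)
print(steps(down(.5015,-.3365,.18,84.6),o))
E
```

```text
[[0.095, 0.995, 0.01, 0.499], [0.996, -0.095, -0.001, -0.335], [0.0, 0.01, -1.0, 0.214], [0.0, 0.0, 0.0, 1.0]] 10.1833
(array([-1.4,  1.9, 33.5]), array([ 0.55, -0.01, -0.03]))
```

View pics/w3.png

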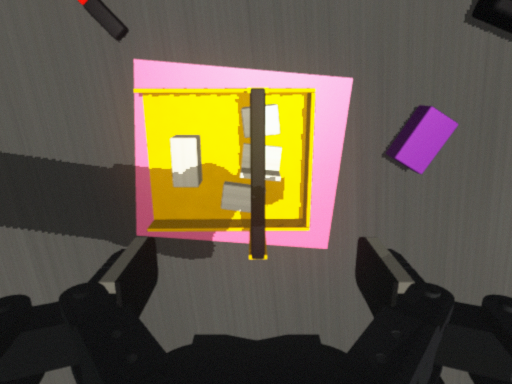

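The stray lies in the tray at (185,160). The bar is vertical at column 258, aligned with the gripper. Descend onto the bar.

>>> apply_moves(
  moves=[
    [0.08,0,0,-0.0015,0.0015,0.03,1],
    [0,0,0,0,0,0.035,1],
    [0,0,0,0,0,0.03,1],
    [0,0,0,0,0,0.025,1],
    [0,0,0,0,0,0.02,1],
    [0,0,0,0,0,0.0125,1],
    [0,0,0,0,0,0,1],
    [0,0,0,0,0,0,1],
  ],
  grip_force=90,
)

```text
clock: 10.9
tcp_pos: [0.499, -0.3347, 0.058]
orientation: [-2.319, -2.112, -0.0]
contact_force: [0.0, -0.6, 0.3]
grip_width: 0.0852
gripper_force: 0.0
```

```bash
python3 - <<'E'
from h import *
o=telemetry.get_obs();print(o["tcp_pos"],o["contact_force"]);print(steps(down(.5015,-.3365,.062,84.6),o))
E
```

```text
[ 0.49904824 -0.33471209  0.05798084] [ 0.04954297 -0.64969396  0.34498591]
(array([-1.5,  2.6, -4. ]), array([-0.21, -0.2 ,  0.06]))
```

>>> apply_moves(
  moves=[
    [0,0,0,-0.001,0.0025,-0.003,1],
    [0,0,0,0,0,0,0],
    [0,0,0,0,0,0,-1],
    [0,0,0,0,0,0,-1],
    [0,0,0,0,0,0,-1],
    [0,0,0,0,0,0,-1],
    [0,0,0,0,0,0,-1],
    [0,0,0,0,0,0,-1],
  ],
  grip_force=90,
)

```text
clock: 11.57
tcp_pos: [0.5017, -0.3361, 0.0613]
orientation: [-2.32, -2.113, -0.001]
contact_force: [-0.7, -0.1, 3.5]
grip_width: 0.0106
gripper_force: 88.8
```

>>> apply_moves(
  moves=[
    [0,0,0,0,0,0,-1],
    [0,0,0,0,0,0,-1],
    [0,0,0,0,0,0,-1],
    [0,0,0,0,0,-0.01,-1],
    [0,0,0,0,0,-0.02,-1],
    [0,0,0,0,0,-0.025,-1],
    [0,0,0,0,0,-0.03,-1],
    [0,0,0,0,0,-0.02,-1],
  ],
)

```text
clock: 12.23
tcp_pos: [0.5015, -0.3362, 0.1675]
orientation: [-2.319, -2.112, -0.001]
contact_force: [1.0, -0.5, -5.9]
grip_width: 0.0107
gripper_force: 88.2
```

>>> apply_moves(
  moves=[
    [0,0,0,0,0,-0.01,-1],
    [0,0,0,0,0,0,-1],
    [0,0,0,0,0,0,-1],
    [0,0,0,0,0,0,-1],
    [0,0,0,0,0,0,-1],
    [0,0,0,0,0,0,-1],
    [0,0,0,0,0,0,-1],
    [0,0,0,0,0,0,-1],
  ],
)

```text
clock: 12.9
tcp_pos: [0.5016, -0.3363, 0.1754]
orientation: [-2.319, -2.112, -0.0]
contact_force: [-0.2, 0.0, -6.3]
grip_width: 0.0109
gripper_force: 88.2
```

```bash
python3 - <<'E'
from h import *
o=telemetry.get_obs();T=toolT(o);print(T.round(3).tolist(),o["clock"],o["contact_force"],o["moment"],o["grip_width"])
b=grab_frame("wrist");cv2.imwrite("pics/w4.png",b)
c=grab_frame("scene");cv2.imwrite("pics/s4.png",c[150:384,0:330])
c=cv2.resize(c[150:384,0:330],None,fx=1.3,fy=1.3);b=b[:304]
cv2.imwrite("pics/m4.png",cv2.resize(np.hstack([c,b[:,:]]),None,fx=.85,fy=.85))
E
```

```text
[[0.093, 0.996, -0.003, 0.502], [0.996, -0.093, 0.004, -0.336], [0.004, -0.004, -1.0, 0.175], [0.0, 0.0, 0.0, 1.0]] 12.9 [-0.22618434  0.04753298 -6.31229349] [-0.19335639 -0.13123803 -0.01192765] 0.010945197531908377
```

View pics/m4.png

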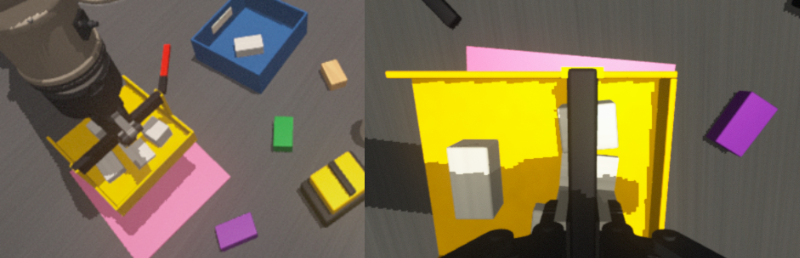

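All four off-cuts are in the level, lifted tray. Carry it to bin_right, the one with the silvery piece.

>>> apply_moves(
  moves=[
    [0,0,0,0.005,0.0013,0,-1],
    [0,0,0,0.01,0.0025,0,-1],
    [0,0,0,0.016,0.004,0,-1],
    [0,0,0,0.0217,0.0055,0,-1],
    [0,0,0,0.0217,0.0055,0,-1],
    [0,0,0,0.0217,0.0055,0,-1],
    [0,0,0,0.0217,0.0055,0,-1],
    [0,0,0,0.0217,0.0055,0,-1],
  ],
)

```text
clock: 13.67
tcp_pos: [0.5505, -0.1984, 0.1766]
orientation: [-2.318, -2.114, -0.001]
contact_force: [-0.1, -0.0, -6.2]
grip_width: 0.0108
gripper_force: 88.2
```

>>> apply_moves(
  moves=[
    [0,0,0,0.0217,0.0055,0,-1],
    [0,0,0,0.0217,0.0055,0,-1],
    [0,0,0,0.0217,0.0055,0,-1],
    [0,0,0,0.0217,0.0055,0,-1],
    [0,0,0,0.0217,0.0055,0,-1],
    [0,0,0,0.0217,0.0055,0,-1],
    [0,0,0,0.0217,0.0055,0,-1],
    [0,0,0,0.0217,0.0055,0,-1],
  ],
)

```text
clock: 14.33
tcp_pos: [0.6101, -0.0296, 0.177]
orientation: [-2.318, -2.114, -0.001]
contact_force: [-0.6, -1.3, -6.2]
grip_width: 0.0101
gripper_force: 88.2
```

>>> apply_moves(
  moves=[
    [0,0,0,0.016,0.004,0,-1],
    [0,0,0,0.01,0.0025,0,-1],
    [0,0,0,0.005,0.0013,0,-1],
    [0,0,-0.3,0,0,0,-1],
    [0,0,-0.4,0,0,0,-1],
    [0,0,-0.3,0,0,0,-1],
    [0,0,0,0,0,0,-1],
    [0,0,0,0,0,0,-1],
  ],
)

```text
clock: 15.0
tcp_pos: [0.6203, -0.0029, 0.1768]
orientation: [-2.208, -2.229, 0.0]
contact_force: [-0.2, -0.4, -7.2]
grip_width: 0.0108
gripper_force: 88.2
```

```bash
python3 - <<'E'
from h import *
o=telemetry.get_obs();T=toolT(o);print(T.round(3).tolist(),o["clock"],o["contact_force"],o["grip_width"],np.round(o["joints"],2))
print(steps(down(.62,-.002,.165,90.7),o)); Rx=R.from_euler("x",35,degrees=True)
for s in(1,-1): print("tilted tool z",(T[:3,:3]@R.from_euler("x",35*s,degrees=True).as_matrix())[:,2].round(2))
b=grab_frame("wrist");cv2.imwrite("pics/w5.png",b)
E
```

```text
[[-0.009, 1.0, -0.003, 0.62], [1.0, 0.009, 0.003, -0.003], [0.003, -0.003, -1.0, 0.177], [0.0, 0.0, 0.0, 1.0]] 15.0 [-0.21716155 -0.42466525 -7.21141343] 0.010837815191745929 [ 0.27  0.49 -0.49  1.72  0.26  1.   -0.3 ]
(array([ 0.8, -0.3, 11.8]), array([-0.17, -0.16, -0.16]))
tilted tool z [-0.58 -0.   -0.82]
tilted tool z [ 0.57  0.01 -0.82]
```

View pics/w5.png

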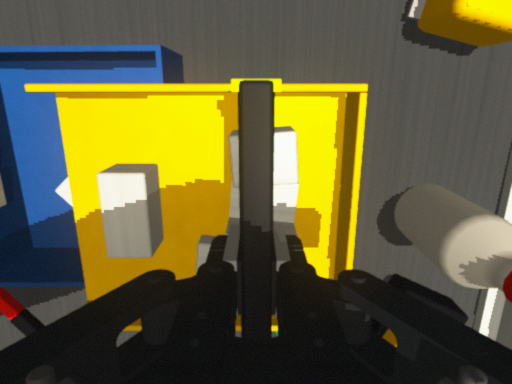

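>>> apply_moves(
  moves=[
    [0,0,0,0,0,0.006,-1],
    [0,0,0,0,0,0.008,-1],
    [-0.417,0,0,0,-0.0023,-0.005,-1],
    [-0.417,0,0,0,-0.0023,-0.005,-1],
    [-0.417,0,0,0,-0.0023,-0.005,-1],
    [-0.417,0,0,0,-0.0023,-0.005,-1],
    [-0.417,0,0,0,-0.0023,-0.005,-1],
    [0,0,0,0,0,0,-1],
  ],
)

```text
clock: 15.72
tcp_pos: [0.6047, -0.0023, 0.1862]
orientation: [2.098, 2.122, 0.231]
contact_force: [-0.9, 0.4, -7.0]
grip_width: 0.0106
gripper_force: 88.4
```

```bash
python3 - <<'E'
from h import *
o=telemetry.get_obs();T=toolT(o);print(T.round(3).tolist(),o["clock"],o["contact_force"],np.round(o["joints"],2));print("lip",(T@[0,-.115,.054,1])[:3].round(3))
E
```

```text
[[-0.012, 0.977, 0.213, 0.605], [1.0, 0.011, 0.005, -0.002], [0.002, 0.213, -0.977, 0.186], [0.0, 0.0, 0.0, 1.0]] 15.7167 [-0.9212823   0.35857564 -7.01514472] [ 0.3   0.35 -0.5   1.92  0.3   0.72 -0.35]
lip [ 0.504 -0.003  0.109]
```

>>> apply_moves(
  moves=[
    [-0.417,0,0,0,-0.0023,-0.005,-1],
    [-0.417,0,0,0,-0.0023,-0.005,-1],
    [-0.417,0,0,0,-0.0023,-0.005,-1],
    [-0.417,0,0,0,-0.0023,-0.005,-1],
    [-0.417,0,0,0,-0.0023,-0.005,-1],
    [-0.417,0,0,0,-0.0023,-0.005,-1],
    [-0.417,0,0,0,-0.0023,-0.005,-1],
    [-0.417,0,0,0,-0.0023,-0.005,-1],
  ],
)

```text
clock: 16.38
tcp_pos: [0.5755, -0.0026, 0.2171]
orientation: [1.894, 1.913, 0.559]
contact_force: [0.7, 0.1, -4.4]
grip_width: 0.011
gripper_force: 89.0
```

>>> apply_moves(
  moves=[
    [-0.417,0,0,0,-0.0023,-0.005,-1],
    [0,0,0,0,0,0,-1],
    [0,0,0,0,0,0,-1],
    [0,0,0,0,0,0,-1],
    [0,0,0,0,0,0,-1],
    [0,0,0,0,0,0,-1],
    [0,0,0,0,0,0,-1],
    [0,0,0,0,0,0,-1],
  ],
)

```text
clock: 17.05
tcp_pos: [0.5713, -0.0028, 0.2202]
orientation: [1.867, 1.886, 0.596]
contact_force: [0.3, 0.2, -4.5]
grip_width: 0.0104
gripper_force: 89.0
```

```bash
python3 - <<'E'
from h import *
o=telemetry.get_obs();T=toolT(o);print(T.round(3).tolist(),o["clock"],o["contact_force"],np.round(o["joints"],2));print("lip",(T@[0,-.115,.054,1])[:3].round(3))
b=grab_frame("wrist");s=grab_frame("scene");s=cv2.resize(s[80:300,100:380],None,fx=1.745,fy=1.745)
cv2.imwrite("pics/m6.png",cv2.resize(np.hstack([s,b]),None,fx=.8,fy=.8))
E
```

```text
[[-0.011, 0.821, 0.572, 0.571], [1.0, 0.007, 0.009, -0.003], [0.004, 0.572, -0.821, 0.22], [0.0, 0.0, 0.0, 1.0]] 17.05 [ 0.29687719  0.21441559 -4.50487384] [ 0.21  0.11 -0.38  2.26  0.6   0.21 -0.7 ]
lip [ 0.508 -0.003  0.11 ]
```

View pics/m6.png

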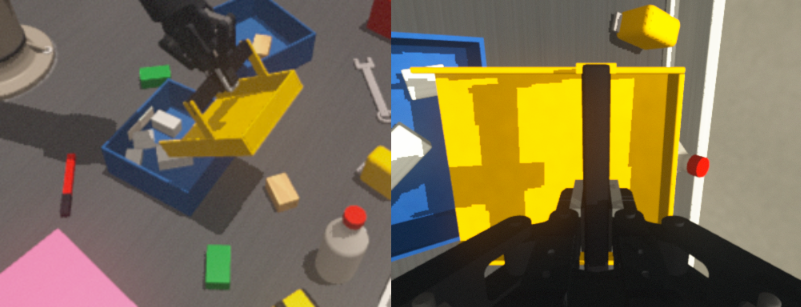

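Bin_right now holds a cluster of pieces around (145,140) in the left half, and the tray floor looks empty. The force dropped by about 2.4 N, which matches the mass of all four. Level the tray again.

>>> apply_moves(
  moves=[
    [0.417,0,0,0,0.0023,0.004,-1],
    [0.417,0,0,0,0.0023,0.004,-1],
    [0.417,0,0,0,0.0023,0.004,-1],
    [0.417,0,0,0,0.0023,0.004,-1],
    [0.417,0,0,0,0.0023,0.004,-1],
    [0.417,0,0,0,0.0023,0.004,-1],
    [0.417,0,0,0,0.0023,0.004,-1],
    [0.417,0,0,0,0.0023,0.004,-1],
  ],
)

```text
clock: 17.82
tcp_pos: [0.602, -0.0024, 0.1999]
orientation: [2.075, 2.097, 0.276]
contact_force: [0.1, -0.2, -4.6]
grip_width: 0.0108
gripper_force: 88.9
```

>>> apply_moves(
  moves=[
    [0.417,0,0,0,0.0023,0.004,-1],
    [0.417,0,0,0,0.0023,0.004,-1],
    [0.417,0,0,0,0.0023,0.004,-1],
    [0.417,0,0,0,0.0023,0.004,-1],
    [0.417,0,0,0,0.0023,0.004,-1],
    [0.417,0,0,0,0.0023,0.004,-1],
    [0,0,1,0,0,0,-1],
    [0,0,0,0,0,0,-1],
  ],
)

```text
clock: 18.48
tcp_pos: [0.6196, -0.002, 0.1776]
orientation: [-2.324, -2.108, -0.002]
contact_force: [-0.3, -0.1, -4.0]
grip_width: 0.0112
gripper_force: 88.9
```

```bash
python3 - <<'E'
from h import *
o=telemetry.get_obs();T=toolT(o);print(T.round(3).tolist(),o["clock"],o["contact_force"])
# mat centre (.481,-.338), mat heading -10; keep tray heading -5.4; grip is 30 mm along tray x
print(steps(down(.481+.0298,-.338-.003,.18,84.6),o))
E
```

```text
[[0.097, 0.995, -0.002, 0.62], [0.995, -0.097, 0.004, -0.002], [0.004, -0.003, -1.0, 0.178], [0.0, 0.0, 0.0, 1.0]] 18.4833 [-0.31811924 -0.08176267 -3.97047296]
(array([-348. ,  -75.4,   -3.6]), array([-0.15, -0.23, -0.18]))
```

>>> apply_moves(
  moves=[
    [0,0,0,-0.01,-0.0022,0,-1],
    [0,0,0,-0.0205,-0.0044,0,-1],
    [0,0,0,-0.0205,-0.0044,0,-1],
    [0,0,0,-0.0205,-0.0044,0,-1],
    [0,0,0,-0.0205,-0.0044,0,-1],
    [0,0,0,-0.0205,-0.0044,0,-1],
    [0,0,0,-0.0205,-0.0044,0,-1],
    [0,0,0,-0.0205,-0.0044,0,-1],
  ],
)

```text
clock: 19.15
tcp_pos: [0.5706, -0.1537, 0.1782]
orientation: [-2.318, -2.116, -0.001]
contact_force: [0.4, -0.5, -4.3]
grip_width: 0.011
gripper_force: 89.0
```

>>> apply_moves(
  moves=[
    [0,0,0,-0.0205,-0.0044,0,-1],
    [0,0,0,-0.0205,-0.0044,0,-1],
    [0,0,0,-0.0205,-0.0044,0,-1],
    [0,0,0,-0.0205,-0.0044,0,-1],
    [0,0,0,-0.0205,-0.0044,0,-1],
    [0,0,0,-0.0205,-0.0044,0,-1],
    [0,0,0,-0.0205,-0.0044,0,-1],
    [0,0,0,-0.0205,-0.0044,0,-1],
  ],
)

```text
clock: 19.82
tcp_pos: [0.5199, -0.3135, 0.1778]
orientation: [-2.318, -2.116, -0.0]
contact_force: [0.4, 0.8, -5.1]
grip_width: 0.0107
gripper_force: 89.0
```

>>> apply_moves(
  moves=[
    [0,0,0,-0.0205,-0.0044,0,-1],
    [0,0,0,-0.01,-0.0025,0,-1],
    [0,0,0,0,0,0,-1],
    [0,0,0,0,0,0,-1],
    [0,0,0,0,0,0,-1],
    [0,0,0,0,0,0,-1],
    [0,0,0,0,0,0,-1],
    [0,0,0,0,0,0,-1],
  ],
)

```text
clock: 20.48
tcp_pos: [0.5119, -0.3405, 0.1773]
orientation: [-2.317, -2.115, -0.001]
contact_force: [-0.1, 0.8, -4.1]
grip_width: 0.0107
gripper_force: 88.9
```

```bash
python3 - <<'E'
from h import *
o=telemetry.get_obs();print(o["tcp_pos"],o["clock"],o["contact_force"]);print(steps(down(.5108,-.341,.0613,84.6),o))
t=grab_frame("top");s=grab_frame("scene");w=grab_frame("wrist")
A=cv2.resize(t[160:290,180:310],(400,400),interpolation=cv2.INTER_CUBIC);B=cv2.resize(s[120:250,160:290],(400,400),interpolation=cv2.INTER_CUBIC);C=cv2.resize(w[:256],(400,200));D=cv2.resize(s[190:384,30:290],(400,200))
cv2.imwrite("pics/m7.png",np.vstack([np.hstack([A,B]),np.hstack([C,D])]))
E
```

```text
[ 0.51189874 -0.34048657  0.17734132] 20.4833 [-0.0924959   0.76086951 -4.08032906]
(array([ -1. ,  -0.7, 116. ]), array([-0.16, -0.19,  0.16]))
```

View pics/m7.png

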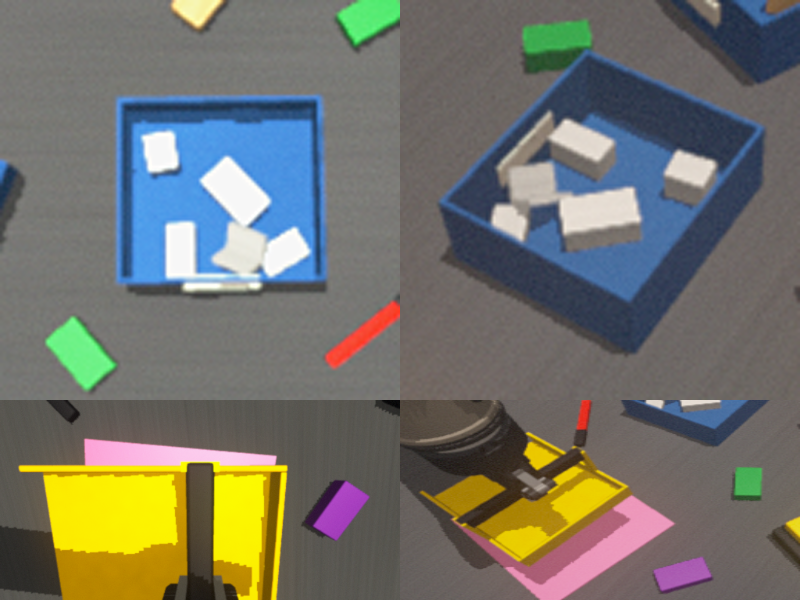

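Bin_right holds all five pieces (the sample plus four off-cuts) and the tray is empty above the mat. Lower it.

>>> apply_moves(
  moves=[
    [0,0,0,-0.001,-0.001,0.02,-1],
    [0,0,0,0,0,0.025,-1],
    [0,0,0,0,0,0.025,-1],
    [0,0,0,0,0,0.02,-1],
    [0,0,0,0,0,0.012,-1],
    [0,0,0,0,0,0.007,-1],
    [0,0,0,0,0,0.004,-1],
    [0,0,0,0,0,0,-1],
  ],
)

```text
clock: 21.3
tcp_pos: [0.5103, -0.342, 0.0642]
orientation: [-2.319, -2.113, -0.001]
contact_force: [-0.4, 0.7, -4.0]
grip_width: 0.0109
gripper_force: 88.8
```

>>> apply_moves(
  moves=[
    [0,0,0,0,0,0.002,-1],
    [0,0,0,0,0,0.001,-1],
    [0,0,0,0,0,0,-1],
    [0,0,0,0,0,0,-1],
    [0,0,0,0,0,0,-1],
    [0,0,0,0,0,0,-1],
    [0,0,0,0,0,0,-1],
    [0,0,0,0,0,0,-1],
  ],
)

```text
clock: 21.97
tcp_pos: [0.5101, -0.342, 0.0614]
orientation: [-2.32, -2.113, -0.001]
contact_force: [0.1, 0.1, -3.4]
grip_width: 0.0105
gripper_force: 89.1
```

Near contact, so lower slightly until the force shows the mat carries the tray.

>>> apply_moves(
  moves=[
    [0,0,0,0,0,0.001,-1],
    [0,0,0,0,0,0,-1],
    [0,0,0,0,0,0,-1],
    [0,0,0,0,0,0.0005,-1],
    [0,0,0,0,0,0,-1],
    [0,0,0,0,0,0,-1],
    [0,0,0,0,0,0,-1],
    [0,0,0,0,0,0,-1],
  ],
)

```text
clock: 22.63
tcp_pos: [0.5102, -0.3421, 0.0613]
orientation: [-2.32, -2.113, 0.0]
contact_force: [-4.7, 2.5, 10.2]
grip_width: 0.0108
gripper_force: 91.1
```

>>> apply_moves(
  moves=[
    [0,0,0,0,0,0,0],
    [0,0,0,0,0,0,1],
    [0,0,0,0,0,0,1],
    [0,0,0,0,0,0,1],
    [0,0,0,0,0,0,1],
    [0,0,0,0,0,0,1],
    [0,0,0,0,0,0,1],
    [0,0,0,0,0,0,1],
  ],
)

```text
clock: 23.3
tcp_pos: [0.5101, -0.342, 0.0597]
orientation: [-2.319, -2.113, -0.001]
contact_force: [0.0, -0.2, 0.1]
grip_width: 0.0856
gripper_force: 0.0
```

>>> apply_moves(
  moves=[
    [0,0,0,0,0,-0.01,1],
    [0,0,0,0,0,-0.025,1],
    [0,0,0,0,0,-0.03,1],
    [0,0,0,0,0,-0.035,1],
    [0,0,0,0,0,-0.035,1],
    [0,0,0,0,0,-0.025,1],
    [0,0,0,0,0,0,1],
    [0,0,0,0,0,0,1],
  ],
)

```text
clock: 23.97
tcp_pos: [0.5114, -0.343, 0.2224]
orientation: [-2.323, -2.115, -0.002]
contact_force: [-0.1, 0.1, -0.3]
grip_width: 0.0851
gripper_force: 0.0
```

```bash
python3 - <<'E'
from h import *
o=telemetry.get_obs();T=toolT(o);print(o["tcp_pos"],o["contact_force"],o["grip_width"])
b=grab_frame("wrist")
ye=hsv(b,(20,120,60),(36,255,255))
print("tray rim",rect("wrist",cv2.morphologyEx(ye.astype(np.uint8),cv2.MORPH_CLOSE,np.ones((35,35))),.037,T)[:3])
pk=hsv(b,(140,40,60),(175,255,255));h=cv2.convexHull(np.argwhere(pk)[:,::-1].astype(np.int32));m=np.zeros(pk.shape,np.uint8);cv2.fillPoly(m,[h],1);print("mat",rect("wrist",m,.003,T)[:3])
E
```

```text
[ 0.51144122 -0.34299534  0.22239756] [-0.09495479  0.07775035 -0.27238771] 0.0851473818225396
tray rim (array([ 478.8, -354.5]), array([174.1, 167.5]), 84.8)
mat (array([ 537.5, -348.4]), array([193.5, 339.8]), 79.9)
```

```bash
python3 -c "
from bench import *
print(order.hand_in())"
```

```text
the job is handed in; nothing more can be done
None
```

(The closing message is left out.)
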